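# Pack a second layer and hold the lid for fitting its stay

### The job

Finish packing the open wooden presentation box: lay the cork sheet flat on the gift box already inside, then the second gift box flat on the cork, both centred and lined up with the one below, set down, not dropped. Then take the lid by its black bar handle, bring it forward until it stands 60 degrees open from closed (within 5), and finish while still holding it there so that I can fit the lid stay. Never let the lid fall shut, and leave the coasters and the glasses sleeve where they are.

Things in the scene. Friction and masses are not known exactly. Their poses are not given: they have to be found in the camera images.
- gift_case: The open-topped light wood presentation box, fixed to the table: outside 172 (x) x 162 (y) x 62 high, walls and floor 6 thick, inside 160 x 150. Origin: centre of its underside, on the table; own x points to its hinge side (away from the robot), z up. In its middle a flat cardboard gift box (116 along x, 46 along y) is bedded fast: the lower layer.
- bed (a point): Centre of the top face of the lower gift box, 28 above the table, the place for the separator; axes as the presentation box.
- lid_hinge (a point): Middle of the lid's hinge axis (along the box's y): far top edge of the presentation box, 86 along x from its middle, 62 high. Lid handle: black round bar, 10 thick, 90 long along the box's y, 35 beyond the lid's free edge on two thin end arms; its middle is 207 from the axis along the lid and 4 off the lid's underside plane towards the outer face. Pinched, it can still turn between the fingers.
- lid (a joint): Angle of the lid, rad: 0 closed, 1.047 is 60 degrees, 1.745 its stop (thrown back, where it starts and rests). Moves freely: below about 1.57 it falls shut by itself. Lid: wood, 172 x 162 x 8, its underside in line with the hinge axis; with its handle 0.25 kg.
- separator: Loose stiff cork sheet, brown, 130 (x) x 56 (y) x 8 thick, 0.03 to 0.06 kg, lying flat. Origin: centre of its underside; x along its length.
- top_box: Loose flat cardboard gift box with a blue band and a white button, 116 (x) x 50 (y) x 22 high, 0.08 to 0.17 kg, rigid and shut, lying flat. Origin: centre of its underside; x along its length. Either end may point away from the robot when packed.
- coasters_sun: Round mustard-yellow stack of crochet coasters, 132 across, 37 high, loose bystander; origin centre of its underside.
- coasters_plum: Round purple stack of crochet coasters, 115 across, 28 high, loose bystander; origin centre of its underside.
- case_aqua: Aqua crochet glasses sleeve, 203 (x) x 80 x 22, loose bystander; origin centre of its underside.

How it is judged (in metres and radians):
On the way, in this order (a step that is already met when the one before it is completed fails the run):
1. the separator lies flat and released on the lower gift box (x of separator in the frame of bed between -0.018 and 0.018 m and y of separator in the frame of bed between -0.014 and 0.014 m and z of separator in the frame of bed between -0.003 and 0.004 m and angle between the x axis of separator and the x axis of gift_case, either way round below 0.17 rad and angle between separator's own z axis and vertical below 0.06 rad and contact force between the fingers and separator below 0.05 N and linear speed of separator below 0.03 m/s), for 0.2 s.
2. the second gift box lies flat and released on the separator, the lid still thrown back (all of step 1 and x of top_box in the frame of bed between -0.018 and 0.018 m and y of top_box in the frame of bed between -0.014 and 0.014 m and z of top_box in the frame of bed between 0.005 and 0.012 m and angle between the x axis of top_box and the x axis of gift_case, either way round below 0.17 rad and angle between top_box's own z axis and vertical below 0.06 rad and contact force between the fingers and top_box below 0.05 N and linear speed of top_box below 0.03 m/s and value of joint lid above 1.57 rad), for 0.2 s.
At the end, for the whole second after the job is handed in: Fingers on the lid at its bar (over 0.3 N, no loose thing on it), lid still at 60 degrees, 7 either way; separator flat on the lower gift box, second gift box flat on it, untouched, each within 18 mm along, 14 mm across and 10 degrees of lined up (all of step 1 and value of joint lid between 0.927 and 1.167 rad and velocity of joint lid between -0.06 and 0.06 rad/s and contact force between the fingers and lid above 0.3 N and x of the grasp point in the frame of lid between -0.25 and -0.17 m and contact force between lid and separator below 0.1 N and contact force between lid and top_box below 0.1 N and contact force between lid and coasters_sun below 0.1 N and contact force between lid and coasters_plum below 0.1 N and contact force between lid and case_aqua below 0.1 N and x of top_box in the frame of bed between -0.018 and 0.018 m and y of top_box in the frame of bed between -0.014 and 0.014 m and z of top_box in the frame of bed between 0.005 and 0.012 m and angle between the x axis of top_box and the x axis of gift_case, either way round below 0.17 rad and angle between top_box's own z axis and vertical below 0.06 rad and contact force between the fingers and top_box below 0.05 N and linear speed of top_box below 0.03 m/s); the arm keeps its last pose, push and grip.
It fails at once if the lid falls nearly shut (below 20 degrees) (value of joint lid below 0.35 rad).
It fails at once if the separator or the second gift box is dropped ((contact force between the fingers and separator below 0.02 N and linear speed of separator above 0.5 m/s) or (contact force between the fingers and top_box below 0.02 N and linear speed of top_box above 0.5 m/s)).
It fails at once if the mustard-yellow coasters moved more than 30 mm (distance of coasters_sun from where it was at the start of the episode above 0.03 m).
It fails at once if the purple coasters moved more than 30 mm (distance of coasters_plum from where it was at the start of the episode above 0.03 m).
It fails at once if the aqua glasses sleeve moved more than 30 mm (distance of case_aqua from where it was at the start of the episode above 0.03 m).
It also fails if it takes over 72 s, if anything falls off the work surface, if the arm or the gripper's body presses on something with over 40 N, if the wrist force passes 120 N, or if a joint passes its speed limit or range.

### The arm

A 6-joint arm with a two-finger parallel gripper is mounted at the origin on a cart in front of the work surface, level with it; the furniture and walls round the work are solid. World frame = base frame: x ahead of the robot, y to its left, z up, the work surface at z = 0. Lengths are in m, angles in degrees, forces in N, time in s.
With the tool pointing down it reaches from about 0.375 to 0.9 m from the base axis. Payload 3.1 kg.
Tool frame: the origin (TCP) lies at the very end of the fingers, on their centre line; the grasp point (between the pads) lies bot.hold_point_z behind it (bot.hold_point_z is the distance from the TCP to the grasp point, in m); z points along the fingers, y is the line along which they close (so a half turn about z gives the same grasp; the last joint's range is limited). The gripper opens to 87 mm and grips with 3 to 60 N. Pads are 19 mm wide; open, the fingers measure 117 mm over their backs; the gripper's body (75 mm by 190 mm) begins 51 mm behind the grasp point.
Start: joints at [-84.998, 30.224, 82.088, -0, 67.689, -10.227], TCP at [0.164, -0.603, 0.223] pointing down, gripper open.
Joint ranges: [-176.69, 176.69], [-43.24, 126.21], [12.49, 139.97], [-82, 262], [0, 151.66], [-163.58, 163.58]. Speed limits (degrees/s): [159.86, 159.86, 180, 180, 180, 180].

### API

Orientations are given as a 3x3 rotation matrix whose columns are the frame's x, y, z axes.
In Python, from rig import bot gives the robot as it stands.
- The arm moves only by the tool apply_moves, never from a script. Its argument "plan" is one flat list of numbers, 4 for each row, row after row: the shift along the world's x, y, z normalised to -1 to 1, where 1 is 0.05 m, then the turn about the world's z normalised to -1 to 1, where 1 is 10 degrees. A call has 1 to 12 rows; each row shifts and turns the commanded pose from where the row before left it; what a row does not reach is not made up. A row lasts 1/8 s, in which the tool goes at most 62.5 mm and 10.7 degrees, less where a joint would pass 70% of its speed; a pose out of reach is approached as far as the arm can. A call with a number of a shift or a turn outside -1 to 1 is refused whole. A call with a gripper value outside its range is refused whole. "grip" is the closure, from -1 (fully open) to 1 (shut), so that 0 is half open, set as the call begins (left out, the last holds). The fingers move at their own pace and stop on an object; the grip force is fixed at half the most. Time passes only in rows, so rows that do not move let the fingers close. It gives the time, the measured TCP pose, the force, the opening and the grip force at its end, in the units of the state.
- bot.read_state(): the state, without advancing time (a new reading comes with each control period).
- bot.capture(name): name is "scene" or "top"; returns (picture, depth): 480x640x3 uint8, red, green, blue; 480x640 float32, m along the optical axis (not along the pixel's ray), 0 where there is no reading.
- bot.camera_info(name): a dict with "vertical_fov" (degrees; the focal length in pixels is half the picture's height over the tangent of half this angle, whatever the lens; pixels are square), "cx", "cy" (the principal point, pixels), "k1" (the pictures are not rectified: a ray, as slopes to the right and down, at radius r is drawn at 1 + k1 r^2 times it, then the intrinsics apply), "rvec" (rotation vector, rad) and "tvec" (3), from world to camera coordinates, as OpenCV has them. Camera axes: x right, y down, z forward; pixel columns grow to the right and rows downward; lengths in m; the calibration is good to about 2 mm. A picture is of the moment at which its call begins. camera_info takes no time and is no camera call.
- bot.hand_in(): hands the job in; it is judged then, once.
Trained networks look in the newest picture that a camera, given by its name, has taken for a name from the list of things; names that differ only in an ending like _2 or _b are one class to them, and where a whole thing is asked for, a point or a joint stands for the part that bears it (a point fixed in the world has none). Each returns a list of dicts, best first, with "p" (0 to 1); they miss things now and then, are a little off and sometimes report something else, mostly with a low value. They report only what shows in the picture. A call takes as long as a camera call.
- bot.outline_of(camera, target): "mask" (480x640 bool, what is visible of it) and "xy" ([column, row] as shares, 0 to 1, of the picture: columns of its width, rows of its height, amid what is visible of it).
- bot.pinpoint(camera, target): "xy" ([column, row] as shares, 0 to 1, of the picture: columns of its width, rows of its height: a listed point, or the origin of a listed thing).
The state is a dict: "time_s": time; "joint_positions": joint angles; "qvel": joint speeds; "tau": joint torques, N m; "position": TCP position; "tcp_rot": TCP orientation; "force": force on the tool from outside, world axes, zero at the start; "moment": the same for the moment, N m; "opening": opening from 0.0 (shut) to 1.0 (fully open); "grasp_force": force on a finger pad.
Only numpy, scipy, OpenCV 4.12 (cv2) and the standard library are available. Lean on these libraries where they do the work, as an engineer would, in place of code of your own. Each camera call takes 0.05 s, during which the arm holds its last target. There are 200 camera calls.

## Working session

There is one attempt and no reset: what is moved stays moved. The work goes in short steps, Python scripts to look and compute and a tool call to move; the robot and the scene stay as the last step left them, time stands still between calls to the robot, and variables do not carry over. Pictures are saved under pics/ and viewed, at most 10 in all, crops included, and the job is handed in when it is done.

Besides the shell and the picture viewer there is one more tool, called after ">>>" as name(argument=value, ...), one argument or row to a line, values as JSON. apply_moves: Moves the arm, as the interface text tells. Its arguments: {"type":"object","properties":{"plan":{"type":"array","items":{"type":"number"}},"grip":{"type":"number"}},"required":["plan"]}

```bash
ls; mkdir -p pics; cat > h.py <<'E'
import numpy as np, cv2
from rig import bot
def cam(n):
    c=bot.camera_info(n); f=240/np.tan(np.radians(c['vertical_fov'])/2)
    R=cv2.Rodrigues(np.array(c['rvec'],float))[0]; return c,f,R,np.array(c['tvec'],float)
def rays(n,uv):
    c,f,R,t=cam(n); uv=np.atleast_2d(uv).astype(float)
    d=(uv-[c['cx'],c['cy']])/f; s=d.copy()
    for _ in range(10): s=d/(1+c['k1']*(s**2).sum(1,keepdims=True))
    return s,R,t
def world(n,uv,z):   # by depth along axis z
    s,R,t=rays(n,uv); p=np.c_[s,np.ones(len(s))]*np.asarray(z).reshape(-1,1); return (p-t)@R
def onplane(n,uv,h): # intersect with world z=h
    s,R,t=rays(n,uv); d=np.c_[s,np.ones(len(s))]@R; o=-R.T@t
    return o+d*((h-o[2])/d[:,2:])
def maskpts(n,m,depth):
    v,u=np.nonzero(m&(depth>0)); return world(n,np.c_[u,v],depth[v,u])
def project(n,P):
    c,f,R,t=cam(n); p=np.atleast_2d(P)@R.T+t; s=p[:,:2]/p[:,2:]
    return s*(1+c['k1']*(s**2).sum(1,keepdims=True))*f+[c['cx'],c['cy']]
E
cat > a.py <<'E'
from h import *
print(bot.read_state()['position'],bot.hold_point_z)
print(np.round(bot.read_state()['tcp_rot'],3))
ims={}
for n in ('scene','top'):
    im,d=bot.capture(n); ims[n]=im; cv2.imwrite(f'pics/{n}0.png',im[:,:,::-1])
    for t in ('gift_case','separator','top_box','coasters_sun','coasters_plum','case_aqua','lid'):
        for o in bot.outline_of(n,t)[:2]:
            P=maskpts(n,o['mask'],d)
            if len(P)<20: continue
            z=np.median(P[:,2]); Q=P[abs(P[:,2]-z)<.006]
            r=cv2.minAreaRect((Q[:,:2]*1000).astype(np.float32))
            print(n,t,round(o['p'],2),len(P),np.round(o['xy']*np.array([640,480])),'med',np.round(np.median(P,0),3),'rect',np.round(np.r_[r[0],r[1],r[2]]))
E
python3 a.py
```

```text
pics
[ 0.16412349 -0.60228099  0.22157304] 0.0187
[[ 0.965  0.263 -0.   ]
 [ 0.263 -0.965  0.002]
 [ 0.    -0.002 -1.   ]]
scene gift_case 0.98 7045 [324. 211.] med [ 0.539 -0.031  0.058] rect [461. -30. 168. 182.  85.]
scene separator 0.73 953 [263. 286.] med [0.456 0.241 0.009] rect [463. 238.  58. 135.  76.]
scene top_box 0.65 95 [381. 201.] med [ 0.468 -0.212  0.021] rect [ 471. -223.   23.   52.   19.]
scene coasters_sun 0.72 1920 [193. 315.] med [0.507 0.412 0.025] rect [514. 402. 121. 121.  14.]
scene coasters_plum 0.63 1587 [235. 348.] med [0.373 0.401 0.02 ] rect [381. 400. 107. 105.  12.]
scene case_aqua 0.7 189 [393. 164.] med [ 0.554 -0.379  0.014] rect [ 561. -390.   45.   79.   26.]
scene lid 0.87 3038 [307. 179.] med [ 0.564 -0.035  0.159] rect [564. -39. 165.  12.  84.]
top gift_case 0.56 7548 [339. 230.] med [ 0.505 -0.034  0.028] rect [458. -29. 151. 167.  85.]
top separator 0.92 1153 [226. 248.] med [0.462 0.239 0.008] rect [463. 239.  56. 128.  76.]
top top_box 0.76 1072 [421. 260.] med [ 0.422 -0.231  0.022] rect [ 423. -233.  116.   52.    7.]
top coasters_sun 0.69 2166 [156. 227.] med [0.516 0.403 0.025] rect [515. 405. 123. 123.  89.]
top coasters_plum 0.69 1526 [163. 283.] med [0.383 0.396 0.019] rect [384. 397. 106. 104.  22.]
top case_aqua 0.69 2292 [487. 237.] med [ 0.479 -0.394  0.015] rect [ 479. -397.  198.   75.    0.]
top lid 0.78 2456 [341. 193.] med [ 0.567 -0.04   0.177] rect [566. -40. 161.   4.  85.]
```

View pics/scene0.png

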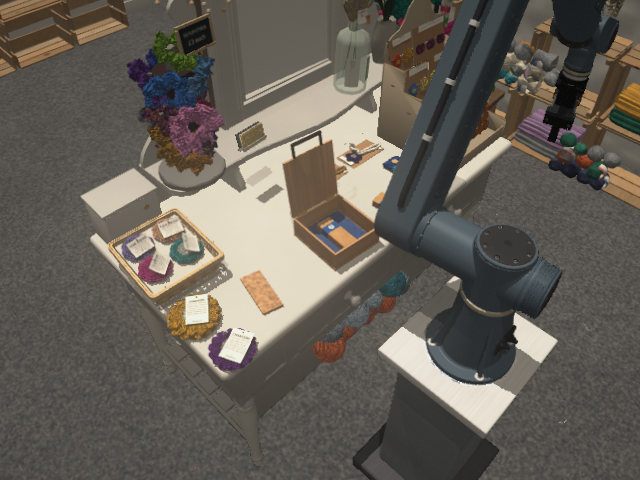

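View pics/top0.png

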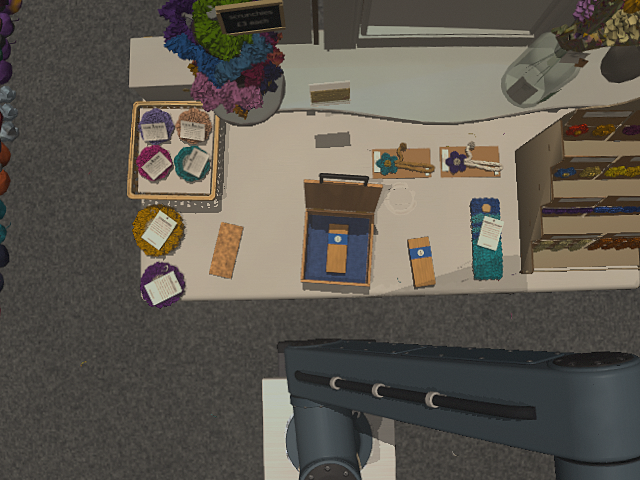

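The scene picture shows the case near (335, 225) with its lid thrown back. The cork is at (262, 290), and the arm hides part of the top box. In the top picture, the cork is at (226, 250), the top box at (421, 262), the lower box at (338, 248), and the lid bar at (343, 178). The network results agree with this. Next I'll refine the case pose, the bar, and whatever stands behind the bar.

```bash
cat > b.py <<'E'
from h import *
im,d=bot.capture('top')
P=maskpts('top',np.ones((480,640),bool),d)
I=np.full((480,640,3),np.nan); v,u=np.nonzero(d>0); I[v,u]=P
def rect(Q): 
    r=cv2.minAreaRect((Q[:,:2]*1000).astype(np.float32)); return len(Q),np.round(np.r_[r[0],r[1],r[2]],1)
reg=P[(P[:,0]>.35)&(P[:,0]<.56)&(abs(P[:,1]+.03)<.1)]
rim=reg[(abs(reg[:,2]-.062)<.004)]; print('rim',rect(rim))
low=reg[(abs(reg[:,2]-.028)<.005)&(abs(reg[:,0]-.46)<.075)&(abs(reg[:,1]+.03)<.06)]; print('low',rect(low),np.median(low,0))
for t in('lid','gift_case','lid_hinge','bed','separator','top_box'):
    for o in bot.pinpoint('top',t)[:1]:
        uv=np.array(o['xy'])*[640,480]; h={'lid':.062,'lid_hinge':.062,'bed':.028}.get(t,0.0)
        print(t,round(o['p'],2),uv,onplane('top',uv,h).round(3))
hi=P[(P[:,2]>.22)&(P[:,2]<.3)&(abs(P[:,1]+.04)<.09)&(P[:,0]>.5)&(P[:,0]<.66)]; print('bar',rect(hi),np.median(hi,0) )
b=P[(P[:,0]>.6)&(abs(P[:,1]+.04)<.15)&(P[:,2]>.1)&(P[:,0]<1.2)]
for x in np.arange(.6,1.,.04):
    q=b[(b[:,0]>x)&(b[:,0]<=x+.04)]; print(round(x,2),len(q),q[:,2].max().round(2) if len(q) else '')
# white gift box colours of low
E
python3 b.py
```

```text
rim (668, array([461.6, -29.5, 162.1, 174.6,  84.6]))
low (873, array([460.1, -29.2,  46.7, 115.6,  84.4])) [ 0.46008679 -0.0292891   0.02786727]Traceback (most recent call last):
  File "b.py", line 11, in <module>
    for o in bot.pinpoint('top',t)[:1]:
             ~~~~~~~~~~~~^^^^^^^^^
ValueError: it knows: bed, case_aqua, coasters_plum, coasters_sun, gift_case, lid_hinge, separator, top_box
```

>>> apply_moves(
  plan=[1, 1, 0, -0.6, 1, 1, 0, -0.6, 1, 1, 0, -0.6, 1, 1, 0, -0.6, 1, 1, 0, -0.5, 0.4, 1, 0, 0, 0, 1, 0, 0, 0, 1, 0, 0, 0, 1, 0, 0, 0, 1, 0, 0, 0, 1, 0, 0, 0, 1, 0, 0],
  grip=-1,
)

```text
time_s: 2.35
position: [0.4053, -0.0307, 0.2229]
tcp_rot: [[0.971, -0.239, 0.001], [-0.239, -0.971, -0.0], [0.001, 0.0, -1.0]]
force: [0.3, -1.1, -0.1]
opening: 0.998
grasp_force: 0.0
```

>>> apply_moves(
  plan=[0.2, 1, -0.4, 0, 0.2, 1, -0.4, 0, 0.2, 1, -0.4, 0, 0.2, 1, -0.4, 0, 0.2, 1, -0.4, 0, 0.1, 0.4, 0, 0, 0, 0, 0, 0, 0, 0, 0, 0],
)

```text
time_s: 3.35
position: [0.4601, 0.2368, 0.1232]
tcp_rot: [[0.971, -0.239, 0.0], [-0.239, -0.971, -0.0], [0.0, 0.0, -1.0]]
force: [-0.6, -0.2, 0.7]
opening: 1.002
grasp_force: 0.0
```

```bash
sed -i "s/'lid','gift_case'/'gift_case'/" b.py; python3 b.py; cat > c.py <<'E'
from h import *
import sys
s=bot.read_state(); R=np.array(s['tcp_rot']); print('tcp',np.round(s['position'],4),'yaw',np.degrees(np.arctan2(R[1,0],R[0,0])).round(1),s['opening'],s['grasp_force'],np.round(s['force'],1),s['time_s'])
for n in ('top','scene'):
    im,d=bot.capture(n); cv2.imwrite(f'pics/{n}_{s["time_s"]:.1f}.png',im[:,:,::-1])
    for t in sys.argv[1:]:
        for o in bot.outline_of(n,t)[:1]:
            P=maskpts(n,o['mask'],d)
            if len(P)<20: continue
            z=np.median(P[:,2]); Q=P[abs(P[:,2]-z)<.006]
            r=cv2.minAreaRect((Q[:,:2]*1000).astype(np.float32))
            print(n,t,round(o['p'],2),len(P),'med',np.round(np.median(P,0),3),'rect',np.round(np.r_[r[0],r[1],r[2]],1))
E
python3 c.py separator top_box
```

```text
rim (656, array([461.3, -29.5, 162.2, 174. ,  84.7]))
low (867, array([460.1, -29.2,  46.7, 116.8,  84.3])) [ 0.4604774  -0.02943685  0.0278231 ]
gift_case 0.75 [336.768 246.384] [[ 0.466 -0.031  0.   ]]
lid_hinge 0.55 [339.584 208.08 ] [[ 0.551 -0.038  0.062]]
bed 0.94 [339.584 249.6  ] [[ 0.456 -0.037  0.028]]
separator 0.57 [224.128 247.92 ] [[0.469 0.245 0.   ]]
top_box 0.96 [418.496 258.48 ] [[ 0.432 -0.229  0.   ]]
bar (691, array([581.7, -41. , 161.8,  18.3,  85.1])) [ 0.58071066 -0.04059996  0.23210663]
0.6 0 
0.64 0 
0.68 1 0.33
0.72 876 0.48
0.76 4420 0.56
0.8 2309 0.56
0.84 2225 0.48
0.88 6111 0.39
0.92 1033 0.33
0.96 0 
tcp [0.4603 0.2371 0.1229] yaw -13.9 1.0029488814921856 0.0 [-0.5 -0.7  0.6] 3.65
top separator 0.72 437 med [0.484 0.233 0.008] rect [463.5 238.8  57.4 129.2  76.5]
top top_box 0.8 1064 med [ 0.424 -0.232  0.022] rect [ 423.2 -232.8  115.9   52.9    6.2]
scene separator 0.85 940 med [0.457 0.241 0.009] rect [462.2 239.3  57.3 134.5  76.4]
```

>>> apply_moves(
  plan=[0.05, 0.04, -0.6, 0, 0, 0, -0.6, 0, 0, 0, -0.5, 0, 0, 0, -0.4, 0, 0, 0, -0.2, 0, 0, 0, -0.08, 0, 0, 0, 0, 0, 0, 0, 0, 0],
)

```text
time_s: 4.95
position: [0.4632, 0.2401, 0.0042]
tcp_rot: [[0.971, -0.238, 0.001], [-0.238, -0.971, 0.0], [0.001, -0.001, -1.0]]
force: [0.1, -0.5, 0.8]
opening: 0.998
grasp_force: 0.0
```

>>> apply_moves(
  plan=[0, 0, 0, 0, 0, 0, 0, 0, 0, 0, 0, 0, 0, 0, 0, 0, 0, 0, 0, 0, 0, 0, 0, 0],
  grip=0.4,
)

```text
time_s: 5.7
position: [0.4627, 0.24, 0.0036]
tcp_rot: [[0.971, -0.238, 0.0], [-0.238, -0.971, 0.0], [0.0, -0.0, -1.0]]
force: [0.0, -0.2, 0.7]
opening: 0.638
grasp_force: 30.0
```

>>> apply_moves(
  plan=[0, 0, 0.3, 0, 0, 0, 0.7, 0, 0, 0, 0.8, 0, 0, -0.3, 0.6, 0, 0, -0.7, 0, 0.2, 0, -0.8, 0, 0.2, 0, -0.9, 0, 0.2, -0.06, -0.9, 0, 0.23, 0, -0.9, 0, 0, 0, -0.6, 0, 0, 0, -0.28, 0, 0, 0, 0, 0, 0],
)

```text
time_s: 7.2
position: [0.4598, -0.0294, 0.124]
tcp_rot: [[0.995, -0.097, 0.001], [-0.097, -0.995, 0.0], [0.001, -0.0, -1.0]]
force: [0.1, -0.5, -1.4]
opening: 0.635
grasp_force: 30.0
```

>>> apply_moves(
  plan=[0, 0, 0, 0, 0, 0, 0, 0],
)

```text
time_s: 7.45
position: [0.4594, -0.0279, 0.1236]
tcp_rot: [[0.996, -0.094, -0.0], [-0.094, -0.996, 0.0], [-0.0, -0.0, -1.0]]
force: [-0.1, 0.4, -0.4]
opening: 0.637
grasp_force: 30.0
```

```bash
python3 c.py separator; ls pics
```

```text
tcp [ 0.4594 -0.0279  0.1236] yaw -5.4 0.6365440275007016 29.99805897474289 [-0.1  0.4 -0.4] 7.45
top separator 0.53 62 med [ 0.425 -0.032  0.128] rect [424.9 -27.4  44.9   9.   81.3]
scene separator 0.7 448 med [ 0.436 -0.021  0.128] rect [438.9 -23.5  52.7  98.8  50.3]
scene0.png
scene_3.6.png
scene_7.5.png
top0.png
top_3.6.png
top_7.5.png
```

>>> apply_moves(
  plan=[0.02, -0.02, -0.5, 0, 0, 0, -0.5, 0, 0, 0, -0.4, 0, 0, 0, -0.2, 0, 0, 0, -0.1, 0, 0, 0, -0.08, 0, 0, 0, -0.04, 0, 0, 0, 0, 0, 0, 0, 0, 0],
)

```text
time_s: 8.78
position: [0.4609, -0.0301, 0.0328]
tcp_rot: [[0.995, -0.095, 0.001], [-0.095, -0.995, -0.0], [0.001, 0.0, -1.0]]
force: [1.5, -0.8, 0.6]
opening: 0.632
grasp_force: 30.0
```

>>> apply_moves(
  plan=[0, 0, -0.02, 0, 0, 0, 0, 0],
)

```text
time_s: 9.02
position: [0.4607, -0.0301, 0.0316]
tcp_rot: [[0.995, -0.095, 0.0], [-0.095, -0.995, -0.0], [0.0, 0.0, -1.0]]
force: [0.2, -0.1, -0.5]
opening: 0.636
grasp_force: 30.0
```

>>> apply_moves(
  plan=[0, 0, 0, 0, 0, 0, 0, 0, 0, 0, 0, 0, 0, 0, 0, 0, 0, 0, 0, 0],
  grip=-1,
)

```text
time_s: 9.65
position: [0.4607, -0.0301, 0.0316]
tcp_rot: [[0.995, -0.095, 0.0], [-0.095, -0.995, -0.0], [0.0, 0.0, -1.0]]
force: [0.3, -0.1, 0.2]
opening: 0.988
grasp_force: 0.0
```

>>> apply_moves(
  plan=[0, 0, 0.3, 0, 0, 0, 0.7, 0, 0, 0, 1, 0, 0, -0.4, 0.6, 0.2, -0.1, -1, 0, 0.3, -0.1, -1, 0, 0.3, -0.2, -1, 0, 0.3, -0.4, -0.7, 0, 0.1, 0, 0, 0, 0, 0, 0, 0, 0],
)

```text
time_s: 10.9
position: [0.4204, -0.2344, 0.1614]
tcp_rot: [[0.994, 0.113, -0.0], [0.113, -0.994, 0.001], [-0.0, -0.001, -1.0]]
force: [-0.5, -0.5, -0.7]
opening: 0.998
grasp_force: 0.0
```

```bash
python3 c.py separator top_box
```

```text
tcp [ 0.4204 -0.2344  0.1614] yaw 6.5 0.9978926917862398 0.0 [-0.5 -0.5 -0.7] 10.9
top separator 0.85 1071 med [ 0.471 -0.031  0.036] rect [465.5 -29.5  55.6 121.8  84. ]
top top_box 0.29 2384 med [ 0.566 -0.039  0.178] rect [566.3 -39.8 160.7   4.7  84.6]
scene separator 0.61 688 med [ 0.461 -0.028  0.035] rect [461.1 -28.7  60.3 132.2  84.4]
```

>>> apply_moves(
  plan=[0.06, 0.04, -0.8, 0, 0, 0, -0.9, 0, 0, 0, -0.6, 0, 0, 0, -0.4, 0, 0, 0, -0.2, 0, 0, 0, -0.16, 0, 0, 0, 0, 0, 0, 0, 0, 0],
)

```text
time_s: 12.2
position: [0.424, -0.2333, 0.0091]
tcp_rot: [[0.993, 0.114, 0.001], [0.114, -0.993, -0.001], [0.001, 0.001, -1.0]]
force: [-1.4, 0.3, 0.3]
opening: 1.004
grasp_force: 0.0
```

>>> apply_moves(
  plan=[0, 0, 0, 0, 0, 0, 0, 0, 0, 0, 0, 0, 0, 0, 0, 0, 0, 0, 0, 0, 0, 0, 0, 0],
  grip=0.5,
)

```text
time_s: 12.95
position: [0.4237, -0.2331, 0.0086]
tcp_rot: [[0.994, 0.114, 0.0], [0.114, -0.994, -0.0], [0.0, 0.0, -1.0]]
force: [0.2, -0.1, 1.1]
opening: 0.573
grasp_force: 30.0
```

>>> apply_moves(
  plan=[0, 0, 0.3, 0, 0, 0, 0.7, 0, 0, 0, 0.8, 0, 0, 0.2, 0.6, 0, 0.1, 0.7, 0, -0.3, 0.2, 0.8, 0, -0.3, 0.2, 0.9, 0, -0.3, 0.2, 0.8, 0, -0.3, 0.03, 0.45, 0, 0, 0, 0.22, 0, 0, 0, 0, 0, 0, 0, 0, 0, 0],
)

```text
time_s: 14.45
position: [0.4603, -0.0304, 0.1288]
tcp_rot: [[0.995, -0.096, 0.001], [-0.096, -0.995, -0.0], [0.001, 0.0, -1.0]]
force: [0.5, -0.3, -0.8]
opening: 0.571
grasp_force: 30.0
```

>>> apply_moves(
  plan=[0, 0, 0, 0],
)

```text
time_s: 14.58
position: [0.4603, -0.0305, 0.1286]
tcp_rot: [[0.995, -0.097, 0.0], [-0.097, -0.995, -0.0], [0.0, 0.0, -1.0]]
force: [0.0, 0.5, 0.0]
opening: 0.572
grasp_force: 30.0
```

```bash
python3 c.py top_box separator
```

```text
tcp [ 0.4603 -0.0305  0.1286] yaw -5.6 0.5723636052640745 29.98476952314377 [0.  0.5 0. ] 14.575
top top_box 0.64 94 med [ 0.426 -0.034  0.142] rect [424.3 -28.4  46.1  11.7  84.2]
scene top_box 0.73 437 med [ 0.435 -0.019  0.141] rect [437.8 -27.8  55.4  73.1  86.2]
```

>>> apply_moves(
  plan=[0, 0.02, -0.5, 0, 0, 0, -0.5, 0, 0, 0, -0.3, 0, 0, 0, -0.2, 0, 0, 0, -0.1, 0, 0, 0, -0.04, 0, 0, 0, -0.02, 0, 0, 0, 0, 0, 0, 0, 0, 0],
)

```text
time_s: 16.0
position: [0.4604, -0.0286, 0.0458]
tcp_rot: [[0.995, -0.095, 0.001], [-0.095, -0.995, -0.0], [0.001, 0.0, -1.0]]
force: [0.1, 0.5, -1.4]
opening: 0.569
grasp_force: 30.0
```

>>> apply_moves(
  plan=[0, 0, -0.02, 0, 0, 0, 0, 0],
)

```text
time_s: 16.25
position: [0.4602, -0.0286, 0.0446]
tcp_rot: [[0.995, -0.095, 0.0], [-0.095, -0.995, -0.0], [0.0, 0.0, -1.0]]
force: [0.2, -0.0, -0.8]
opening: 0.573
grasp_force: 30.0
```

>>> apply_moves(
  plan=[0, 0, 0, 0, 0, 0, 0, 0, 0, 0, 0, 0, 0, 0, 0, 0, 0, 0, 0, 0],
  grip=-1,
)

```text
time_s: 16.88
position: [0.4602, -0.0286, 0.0446]
tcp_rot: [[0.995, -0.095, 0.0], [-0.095, -0.995, 0.0], [0.0, -0.0, -1.0]]
force: [0.4, -0.1, -0.0]
opening: 0.983
grasp_force: 0.0
```

>>> apply_moves(
  plan=[0, 0, 0.3, 0, 0, 0, 0.7, 0, -0.2, 0, 1, 0, -0.4, 0, 1, 0, -0.4, 0, 1, 0, 0, 0, 1, 0, 0, 0, 1, 0, 0, 0, 0, 0, 0, 0, 0, 0],
)

```text
time_s: 18.0
position: [0.4093, -0.0283, 0.3439]
tcp_rot: [[0.995, -0.095, -0.001], [-0.095, -0.995, 0.0], [-0.001, -0.0, -1.0]]
force: [0.0, 0.6, -0.8]
opening: 0.996
grasp_force: 0.0
```

```bash
cat >> c.py <<'E'
    if n=='top':  # points of bar / lid top
        P=maskpts(n,np.ones((480,640),bool),d); 
        h=P[(P[:,2]>.06)&(P[:,2]<.3)&(abs(P[:,1]+.04)<.1)&(P[:,0]>.53)&(P[:,0]<.66)]
        for z in np.arange(.06,.3,.02):
            q=h[(h[:,2]>z)&(h[:,2]<=z+.02)]
            if len(q): print(round(z,2),len(q),q.mean(0).round(4),q[:,1].min().round(3),q[:,1].max().round(3))
E
python3 c.py top_box separator
```

```text
tcp [ 0.4093 -0.0283  0.3439] yaw -5.5 0.9959968535767177 0.0 [ 0.   0.6 -0.8] 18.0
top separator 0.49 3385 med [ 0.562 -0.044  0.139] rect [559.5 -38.4 160.8   4.7  84.7]
0.06 297 [ 0.5451 -0.0356  0.0678] -0.117 0.045
0.08 201 [ 0.5511 -0.0377  0.0901] -0.118 0.042
0.1 198 [ 0.5544 -0.0399  0.11  ] -0.119 0.041
0.12 215 [ 0.5583 -0.0361  0.1301] -0.12 0.042
0.14 223 [ 0.5614 -0.0393  0.1501] -0.119 0.041
0.16 246 [ 0.5653 -0.0374  0.1703] -0.12 0.041
0.18 239 [ 0.5684 -0.0421  0.1902] -0.12 0.04
0.2 265 [ 0.572  -0.0409  0.21  ] -0.121 0.04
0.22 407 [ 0.5776 -0.0397  0.2287] -0.121 0.04
0.24 27 [ 0.5801 -0.0389  0.2507] -0.089 0.007
0.26 253 [ 0.585  -0.041   0.2689] -0.09 0.009
scene top_box 0.91 777 med [ 0.455 -0.02   0.057] rect [458.6 -27.2  52.8 120.6  84.8]
```

```bash
python3 - <<'E'
from h import *
print(np.round(bot.read_state()['joint_positions'],1))
for n in('top','scene'):
    im,d=bot.capture(n); P=maskpts(n,np.ones((480,640),bool),d)
    q=P[(P[:,0]>.6)&(P[:,0]<.85)&(abs(P[:,1]+.041)<.09)&(P[:,2]>.25)&(P[:,2]<.6)]
    print(n,len(q),np.round(np.percentile(q,[0,5,50,100],axis=0),3) if len(q) else '')
    if n=='top':
        m=(P[:,0]>.38)&(P[:,0]<.53)&(abs(P[:,1]+.03)<.04)&(abs(P[:,2]-.058)<.005); Q=P[m]
        print(len(Q), cv2.minAreaRect((Q[:,:2]*1000).astype(np.float32)) if len(Q)>5 else '')
E
```

```text
[-19.6   4.6 100.4   0.   75.2  75.8]
top 0 
0 
scene 49 [[ 0.83  -0.038  0.545]
 [ 0.832 -0.034  0.547]
 [ 0.836  0.033  0.556]
 [ 0.844  0.044  0.574]]
```

View pics/scene_18.0.png

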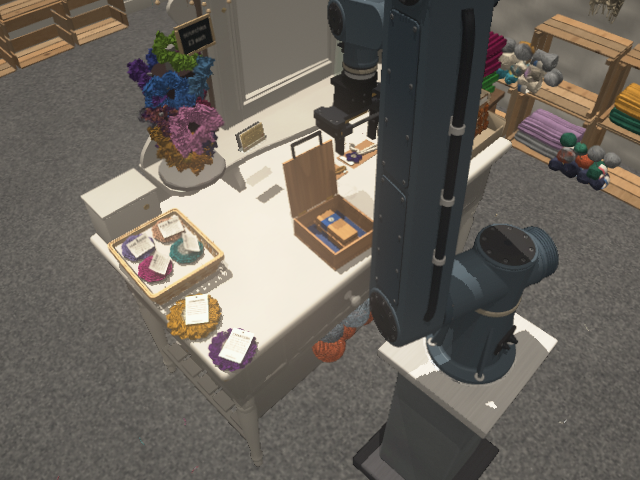

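>>> apply_moves(
  plan=[0.2, 0, 0, 1, 0.4, 0, 0, 1, 0.4, -0.05, 0, 1, 0.5, -0.05, 0, 1, 0.5, -0.05, 0, 1, 0.5, -0.05, 0, 1, 0.5, -0.05, 0, 1, 0.4, 0, 0, 1, 0.1, 0, 0, 1, 0, 0, 0, 0, 0, 0, 0, 0],
)

```text
time_s: 19.77
position: [0.5848, -0.041, 0.3442]
tcp_rot: [[0.098, 0.995, -0.001], [0.995, -0.098, 0.0], [0.0, -0.001, -1.0]]
force: [-0.7, 0.1, 0.4]
opening: 0.997
grasp_force: 0.0
```

```bash
python3 c.py top_box
```

```text
tcp [ 0.5848 -0.041   0.3442] yaw 84.4 0.9974442641984069 0.0 [-0.7  0.1  0.4] 19.775
0.14 2 [0.5675 0.0094 0.1583] 0.008 0.011
0.16 41 [0.5708 0.0207 0.1718] 0.006 0.04
0.18 62 [0.5738 0.0159 0.1904] -0.093 0.04
0.2 55 [0.577  0.0133 0.2105] -0.093 0.037
0.22 103 [ 0.5812 -0.0015  0.229 ] -0.095 0.034
0.24 22 [ 0.5807 -0.0331  0.2508] -0.089 0.007
0.26 25 [ 0.5866 -0.0108  0.2676] -0.087 0.009
scene top_box 0.89 755 med [ 0.453 -0.019  0.057] rect [458.6 -27.3  54.8 118.3  85.1]
```

Descend 98 mm to put the pads on the bar, then close.

>>> apply_moves(
  plan=[0, 0, -0.4, 0, 0, 0, -0.6, 0, 0, 0, -0.5, 0, 0, 0, -0.3, 0, 0, 0, -0.16, 0, 0, 0, 0, 0, 0, 0, 0, 0],
)

```text
time_s: 20.85
position: [0.5858, -0.0412, 0.2475]
tcp_rot: [[0.095, 0.995, 0.002], [0.995, -0.095, -0.0], [-0.0, 0.002, -1.0]]
force: [-0.9, -0.2, 0.9]
opening: 1.0
grasp_force: 0.0
```

>>> apply_moves(
  plan=[0, 0, 0, 0, 0, 0, 0, 0, 0, 0, 0, 0, 0, 0, 0, 0, 0, 0, 0, 0, 0, 0, 0, 0, 0, 0, 0, 0, 0, 0, 0, 0, 0, 0, 0, 0],
  grip=1,
)

```text
time_s: 21.98
position: [0.5852, -0.0411, 0.2466]
tcp_rot: [[0.095, 0.995, 0.0], [0.995, -0.095, -0.0], [0.0, 0.0, -1.0]]
force: [-0.0, 0.1, -1.1]
opening: 0.099
grasp_force: 30.0
```

>>> apply_moves(
  plan=[-0.178, 0.017, 0.027, 0, -0.178, 0.017, 0.027, 0, -0.179, 0.017, 0.011, 0, -0.179, 0.017, 0.011, 0, -0.18, 0.017, -0.004, 0, -0.18, 0.017, -0.004, 0, -0.178, 0.017, -0.02, 0, -0.178, 0.017, -0.02, 0, 0, 0, 0, 0, 0, 0, 0, 0],
)

```text
time_s: 23.22
position: [0.5135, -0.0342, 0.2478]
tcp_rot: [[0.095, 0.995, -0.001], [0.995, -0.095, 0.0], [0.0, -0.001, -1.0]]
force: [0.2, -0.4, 1.2]
opening: 0.103
grasp_force: 30.0
```

```bash
python3 c.py lid top_box
```

```text
tcp [ 0.5135 -0.0342  0.2478] yaw 84.5 0.10323065766812715 30.00822275876999 [ 0.2 -0.4  1.2] 23.225
top lid 0.64 27 med [0.525 0.013 0.233] rect [525.8  17.2   3.6   4.4  60.6]
0.08 1 [0.5572 0.0209 0.0811] 0.021 0.021
0.12 3 [0.5478 0.018  0.1295] 0.016 0.02
0.16 4 [0.5394 0.0104 0.1722] 0.007 0.015
0.18 4 [0.5374 0.0177 0.1871] 0.013 0.021
0.2 5 [0.5315 0.0111 0.2134] 0.007 0.017
0.22 2 [0.5303 0.0167 0.2227] 0.015 0.019
scene lid 0.82 1974 med [ 0.529 -0.027  0.16 ] rect [528.2 -36.6 164.    8.3  85.3]
scene top_box 0.89 729 med [ 0.451 -0.021  0.057] rect [457.9 -26.2  53.4 115.3  86.7]
```

>>> apply_moves(
  plan=[-0.176, 0.017, -0.036, 0, -0.176, 0.017, -0.036, 0, -0.172, 0.017, -0.051, 0, -0.172, 0.017, -0.051, 0, -0.168, 0.016, -0.066, 0, -0.168, 0.016, -0.066, 0, -0.16, 0.015, -0.08, 0, -0.16, 0.015, -0.08, 0, 0, 0, 0, 0, 0, 0, 0, 0, 0, 0, 0, 0],
)

```text
time_s: 24.9
position: [0.4461, -0.0277, 0.2248]
tcp_rot: [[0.095, 0.995, -0.0], [0.995, -0.095, 0.0], [0.0, -0.0, -1.0]]
force: [-1.4, -0.4, 0.7]
opening: 0.099
grasp_force: 30.0
```

```bash
python3 c.py top_box; python3 - <<'E'
from h import *
s=bot.read_state(); im,d=bot.capture('scene'); o=bot.outline_of('scene','lid')[0]
P=maskpts('scene',cv2.erode(o['mask'].astype(np.uint8),np.ones((5,5)))>0,d)
a=np.radians(-5.5); h=np.array([.460,-.0293])+.086*np.array([np.cos(a),np.sin(a)])
x=(P[:,:2]-h)@[np.cos(a),np.sin(a)]; z=P[:,2]-.062
k=(z>.03)&(z<.16); c=np.polyfit(z[k],x[k],1); print('fit angle',90+np.degrees(np.arctan(c[0])),k.sum())
g=np.array(s['position'])+[0,0,.0187]; gx=(g[:2]-h)@[np.cos(a),np.sin(a)]; gz=g[2]-.062
print('tcp radius',np.hypot(gx,gz),'angle',np.degrees(np.arctan2(gz,-gx))-1.1+0*2, 'time',s['time_s'],np.round(s['qvel'],2))
E
```

```text
tcp [ 0.4461 -0.0277  0.2248] yaw 84.5 0.09934511531867243 29.99434143304825 [-1.4 -0.4  0.7] 24.9
0.06 44 [ 0.5446 -0.0788  0.074 ] -0.117 0.042
0.08 54 [ 0.5375 -0.0701  0.0881] -0.116 0.044
0.1 5 [0.5361 0.0425 0.1074] 0.041 0.044
scene top_box 0.67 827 med [ 0.454 -0.02   0.057] rect [459.1 -28.3  54.3 118.3  84.4]
fit angle 60.382438581336345 386
tcp radius 0.20716802254933434 angle 60.040715071279756 time 25.1 [ 0.05  0.1   0.09  0.03 -0.16 -0.11]
```

```bash
python3 -c "
from rig import bot
print(bot.hand_in())"
```

```text
the job is handed in; nothing more can be done
None
```

I packed the cork and then the second gift box, both lined up within a few millimetres by camera, and handed the job in with the gripper still holding the lid by its bar at about 60° open; I never moved the coasters or sleeve, and the judge's verdict was not shown.

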